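# Dock the slide box in the bench corner stop

### The job

Push the flat slide box that stands askew in front of the aluminium corner stop gently along the bench with the fingertips (it holds glass slides, so do not ram it against the bars) until it is docked squarely in that stop: its longer side, the one already roughly facing it, flush against the long bar and its end against the short bar. It must stay flat on the bench all the way, not lifted or tipped, and the vial, beaker, marker pen and small white case standing around must stay where they are. Let go and move clear at the end.

Things in the scene. Friction and masses are not known exactly. Their poses are not given: they have to be found in the camera images.
- slide_box: flat closed box for microscope slides, dark green, 82 (its x) x 92 (its y) x 30 mm (z), 0.17 to 0.33 kg, loose; its lid stays shut. Origin: centre of its underside, z up; its x points roughly as the stop's x. Starts up to 0.42 rad askew to the stop, its centre 34 to 54 mm short of the docked place in the stop's x and 39 to 84 mm in its y. Friction on the bench about 0.6.
- stop: L-shaped aluminium corner stop, fixed, bars 16 mm high, 12 thick. Origin: inner corner, on the bench. x points away from the robot, square to the long bar (inner face x = 0, y -150 to 12 mm); y points left, square to the short bar (inner face y = 0, x -75 to 0). Outside flanges 4 mm thick reach 33 mm from inner faces. Docked, the slide box's origin is at x -41, y -46 mm, its y along the long bar.
- vial: small glass vial with a black cap, 27 mm diameter, 56 mm high, upright behind the long bar; origin at the centre of its underside. Leave alone.
- beaker: small glass beaker, 42 mm diameter, 48 mm high, upright to the left of the short bar; origin at the centre of its underside. Leave alone.
- marker: marker pen with a black cap, 130 mm long (its x), 14 mm thick, lying flat at the left front; origin at the middle of its underside. Leave alone.
- stirbar_case: flat white case 30 x 46 x 12 mm, lying on the left of the stop near the bench's front edge; origin at the centre of its underside. Leave alone.
Not all that is in view belongs to the job. Leave any pink look-alike of the slide_box alone.

How it is judged:
At the end, for the whole second after the job is handed in: The slide box stands flat and at rest in the corner of the stop, its origin within 4 mm of the docked place along each axis of the stop, its long side within 0.045 rad (2.6 degrees) of parallel to the long bar (x of slide_box in the frame of stop between -0.045 and -0.037 m and y of slide_box in the frame of stop between -0.05 and -0.042 m and angle between the y axis of slide_box and the y axis of stop, either way round below 0.045 rad and height (world z) of slide_box below 0.004 m and angle between slide_box's own z axis and vertical below 0.04 rad and linear speed of slide_box below 0.01 m/s); the robot touches nothing.
It fails at once if the slide box is lifted off the bench (its origin more than 10 mm up) (height (world z) of slide_box above 0.01 m).
It fails at once if the slide box is tipped by more than 0.15 rad (angle between slide_box's own z axis and vertical above 0.15 rad).
It fails at once if the slide box is rammed against the stop with more than 40 N (contact force between slide_box and stop above 40 N).
It fails at once if a bystander (vial, beaker, marker pen or white case) is moved by more than 20 mm (distance of any of vial, beaker, marker, stirbar_case from where it was at the start of the episode above 0.02 m).
It also fails if it takes over 72 s, if anything falls off the work surface, if the arm or the gripper's body presses on something with over 40 N, if the wrist force passes 120 N, or if a joint passes its speed limit or range.

### The arm

A 6-joint arm with a two-finger parallel gripper is mounted at the origin on a cart in front of the work surface, level with it; the furniture and walls round the work are solid. World frame = base frame: x ahead of the robot, y to its left, z up, the work surface at z = 0. Lengths are in m, angles in rad, forces in N, time in s.
With the tool pointing down it reaches from about 0.375 to 0.9 m from the base axis. Payload 3.1 kg.
Tool frame: the origin (TCP) lies on the centre line of the jaws, within the pads' length; the fingertips stand robot.nose_length ahead of it and the grasp point (between the pads) lies 6 mm ahead of it (robot.nose_length is the distance from the TCP to the fingertips, in m); z points along the fingers, y is the line along which they close (so a half turn about z gives the same grasp; the last joint's range is limited). The gripper opens to 87 mm and grips with 3 to 60 N. Pads are 19 mm wide; open, the fingers measure 117 mm over their backs; the gripper's body (75 mm by 190 mm) begins 51 mm behind the grasp point.
Start: joints at [-1.29, 0.527, 1.433, -0, 1.181, -0.178], TCP at [0.277, -0.56, 0.248] pointing down, gripper open.
Joint ranges: [-3.08, 3.08], [-0.75, 2.2], [0.22, 2.44], [-1.43, 4.57], [0, 2.65], [-2.85, 2.85]. Speed limits (rad/s): [2.79, 2.79, 3.14, 3.14, 3.14, 3.14].

### API

Orientations are given as a unit quaternion [x, y, z, w].
In Python, from rig import robot gives the robot as it stands.
- The arm moves only by the shell command python3 -m crank 'ROWS' [FORCE]. ROWS is JSON, one flat list of numbers, 7 for each row, row after row: the shift along the tool's x, y, z in mm, then the turn, a rotation vector about the tool's x, y, z in degrees, then the closure in counts, from 0 (fully open) to 255 (shut). In form: [x, y, z, ax, ay, az, fingers, x, y, z, ax, ay, az, fingers, ...]. A call has exactly 5 rows; each row is the pose to reach, as a shift and turn from the pose commanded when the call began, along the tool's axes at that moment; what a row does not reach only later rows make up. A row lasts 1/12 s, in which the tool goes at most 41.7 mm and 7.16 degrees, less where a joint would pass 70% of its speed; a pose out of reach is approached as far as the arm can. A call with a gripper value outside its range is refused whole. The fingers move at their own pace and stop on an object; FORCE is the grip in N (left out, the last holds). Time passes only in rows, so rows that repeat a pose let the fingers close, or fill a call up. It gives the time, the measured TCP pose, the force, the opening and the grip force at its end, in the units of the state.
- robot.get_obs(): the state, without advancing time (a new reading comes with each control period).
- robot.camera(name): name is "scene" or "top" or "wrist"; returns a dict with "pixels" (400x640x3 uint8, red, green, blue), "intrinsics" (3x3 intrinsics, pixels), "extrinsics" (4x4, takes a point from camera to world coordinates); the wrist camera has in their place "mount" (4x4, takes a point from camera to tool coordinates, whose origin is the TCP and whose axes are the flange's). Camera axes: x right, y down, z forward; pixel columns grow to the right and rows downward; lengths in m; the calibration is good to about 2 mm. A picture is of the moment at which its call begins: read the wrist's pose just before it. There is no depth.
- robot.hand_in(): hands the job in; it is judged then, once.
The state is a dict: "time": time; "q": joint angles; "joint_velocities": joint speeds; "joint_torque": joint torques, N m; "position": TCP position; "tool_rot": TCP orientation; "ft_force": force on the tool from outside, world axes, zero at the start; "moment": the same for the moment, N m; "grip_width": finger opening in m; "grip_force": force on a finger pad.
Only numpy, scipy, OpenCV 4.12 (cv2) and the standard library are available. Lean on these libraries where they do the work, as an engineer would, in place of code of your own. Each camera call takes 0.05 s, during which the arm holds its last target. There are 200 camera calls.

## Working session

There is one attempt and no reset: what is moved stays moved. The work goes in short steps, Python scripts to look and compute and a shell command to move; the robot and the scene stay as the last step left them, time stands still between calls to the robot, and variables do not carry over. Pictures are saved under pics/ and viewed, at most 10 in all, crops included, and the job is handed in when it is done.

```bash
mkdir -p pics; ls; python3 - <<'E'
from rig import robot
import cv2,numpy as np
o=robot.get_obs();print(o,robot.nose_length)
for n in("top","scene"):
    c=robot.camera(n);cv2.imwrite(f"pics/{n}0.png",c["pixels"][:,:,::-1]);print(n,c["intrinsics"].tolist(),np.round(c["extrinsics"],4).tolist())
E
```

```text
pics
{'time': 0.0, 'q': array([-1.28945952e+00,  5.28450442e-01,  1.43389284e+00, -3.57302009e-05,
        1.18138757e+00, -1.78506690e-01]), 'joint_velocities': array([-0.00036984,  0.00091093, -0.00186948, -0.00122917, -0.00207935,
        0.00015249]), 'joint_torque': array([ 1.81192736e-04, -4.40041924e+01, -1.76597857e+01,  6.33521006e-02,
        5.85227937e-02, -1.65051201e-04]), 'position': array([ 0.27720392, -0.55941102,  0.24658424]), 'tool_rot': array([ 9.73682125e-01,  2.27907822e-01, -7.14423372e-05, -1.06684207e-03]), 'ft_force': array([ 0.99868776, -0.34586098, -0.24924597]), 'moment': array([ 0.03146112, -0.05812511, -0.00614531]), 'grip_force': 0.0, 'grip_width': 0.08702417335131668} 0.025
top [[486.2599691275382, 0.0, 317.40609169971583], [0.0, 486.2599691275382, 199.69419559206312], [0.0, 0.0, 1.0]] [[0.0071, -0.9961, 0.0877, 0.5531], [-0.9999, -0.0082, -0.0117, -0.0568], [0.0124, -0.0876, -0.9961, 1.2617], [0.0, 0.0, 0.0, 1.0]]
scene [[418.0163638857724, 0.0, 323.344681336697], [0.0, 418.0163638857724, 204.35136737798652], [0.0, 0.0, 1.0]] [[-0.813, -0.307, 0.4948, 0.1386], [-0.5823, 0.4321, -0.6886, 0.6264], [-0.0024, -0.8479, -0.5301, 0.5788], [0.0, 0.0, 0.0, 1.0]]
```

View pics/top0.png

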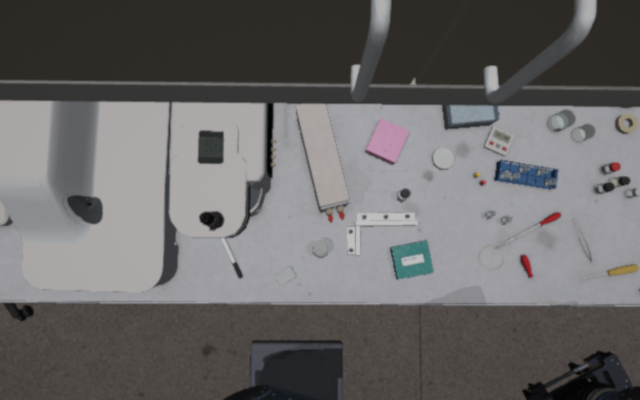

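View pics/scene0.png

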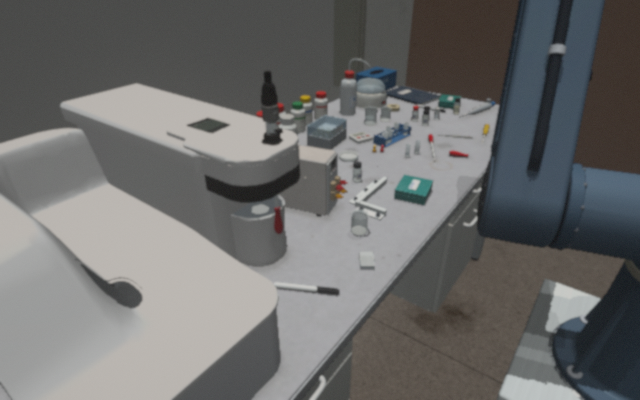

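The green box at about (412,260) in the top view stands in front of the L-stop (inner corner about (360,226)). The pink one at (388,141) is the look-alike, so I leave it alone. Next I measure the box and stop, and confirm with an enlarged crop.

```bash
cat > h.py <<'E'
from rig import robot
import cv2,numpy as np
def ray(c,px,z,T=None):
    T=c["extrinsics"] if T is None else T
    d=T[:3,:3]@np.linalg.inv(c["intrinsics"])@np.array([px[0],px[1],1.0])
    return T[:3,3]+d*(z-T[2,3])/d[2]
def green(img):
    h=cv2.cvtColor(img,cv2.COLOR_RGB2HSV)
    return cv2.inRange(h,(75,90,40),(95,255,255))
def blob(m):
    m=cv2.morphologyEx(m,cv2.MORPH_CLOSE,np.ones((9,9)))
    cs,_=cv2.findContours(m,cv2.RETR_EXTERNAL,cv2.CHAIN_APPROX_NONE)
    return max(cs,key=cv2.contourArea)
E
python3 - <<'E'
from h import *
c=robot.camera("top");im=c["pixels"]
k=blob(green(im)[:290]*1);r=cv2.minAreaRect(k);b=cv2.boxPoints(r);print(r)
P=np.array([ray(c,p,0.03)[:2] for p in b]);print(P.round(4).tolist(),P.mean(0),np.linalg.norm(np.diff(P,axis=0),axis=1))
g=cv2.cvtColor(im,cv2.COLOR_RGB2GRAY)
m=(g>205).astype(np.uint8)*255;m[:205]=0;m[262:]=0;m[:,:340]=0;m[:,425:]=0
cs,_=cv2.findContours(m,cv2.RETR_EXTERNAL,cv2.CHAIN_APPROX_NONE)
for q in cs:
    if cv2.contourArea(q)>30: print(cv2.minAreaRect(q))
for p in [(360,226),(345,228),(416,225)]: print(p,ray(c,p,.016).round(4))
s=robot.camera("scene");k=blob(green(s["pixels"])[150:230]);M=cv2.moments(k);print("scene",M["m10"]/M["m00"],M["m01"]/M["m00"]+150)
for z in(0,.03):print(ray(s,(M["m10"]/M["m00"],M["m01"]/M["m00"]+150),z).round(4))
crop=im[200:285,330:445,::-1];cv2.imwrite("pics/crop.png",cv2.resize(crop,None,fx=6.9,fy=6.9,interpolation=cv2.INTER_CUBIC))
E
```

```text
((411.396240234375, 259.6131896972656), (31.697629928588867, 36.05912399291992), 79.3803482055664)
[[0.5422, -0.2575], [0.5595, -0.3475], [0.4815, -0.3612], [0.4644, -0.2717]] [ 0.51188423 -0.30946239] [0.09164752 0.07926357 0.09114853]
(360, 226) [ 0.596  -0.1811  0.016 ]
(345, 228) [ 0.5906 -0.1427  0.016 ]
(416, 225) [ 0.5996 -0.325   0.016 ]
scene 413.4877905266254 187.7811120917917
[ 0.5248 -0.3418  0.    ]
[ 0.5048 -0.2916  0.03  ]
```

View pics/crop.png

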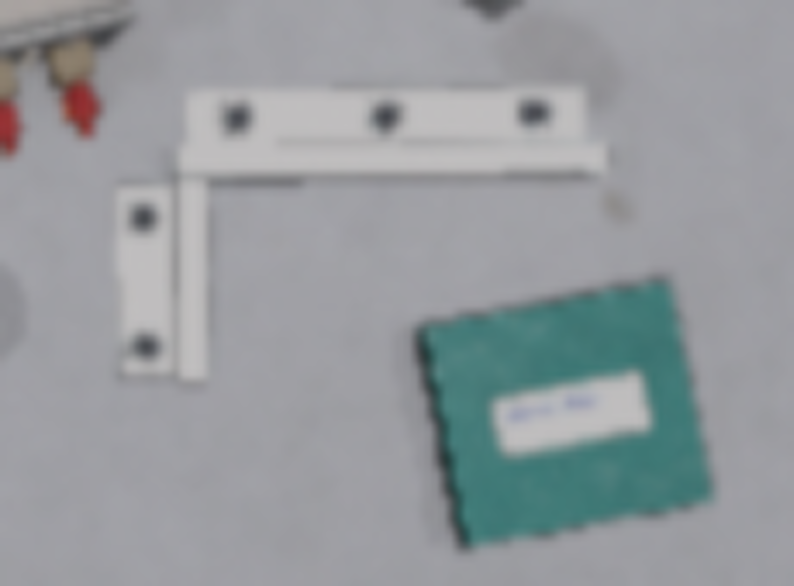

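The crop confirms it: green box with a white label, front left of the long bar's free end. The inner corner is at px (360,226) and the long bar's inner face runs to (417.7,225). The estimates are stop yaw about 0.024 and corner about (0.596,-0.181), box yaw about 0.187 with centre (0.512,-0.309), and docked place about (0.556,-0.228).

The plan is to use the two half-open fingertips as a two-point pusher, first in +x and then in +y.

```bash
cat >> h.py <<'E'
from scipy.spatial.transform import Rotation as R
def go(x,y,z,yawdeg):
    o=robot.get_obs();T=R.from_quat(o["tool_rot"])
    t=R.from_euler("z",yawdeg,degrees=True)*R.from_quat([1,0,0,0])
    print("t",round(o["time"],2),"pos",(o["position"]*1e3).round(1),"F",o["ft_force"].round(1),"w",round(o["grip_width"]*1e3,1),
     "-> shift",(T.inv().apply(np.array([x,y,z])-o["position"])*1e3).round(1),"turn",np.degrees((T.inv()*t).as_rotvec()).round(2))
E
python3 -m crank '[50,-30,25,0,0,5,108, 85,-52,50,0,0,11,108, 120,-73,75,0,0,17,108, 155,-94,95,0,0,23,108, 190,-115,100,0,0,25,108]' 20
python3 -c "
from h import *
go(.437,-.311,.15,1.4)"
```

```text
time: 0.62
position: [0.3777, -0.4001, 0.1564]
tool_rot: [1.0, 0.009, -0.001, -0.001]
ft_force: [0.5, 0.3, -0.5]
grip_width: 0.0617
grip_force: 0.0
t 0.62 pos [ 377.7 -400.1  156.4] F [ 0.5  0.3 -0.5] w 61.7 -> shift [ 60.9 -88.1   6.5] turn [-0.11  0.07 -0.37]
```

```bash
python3 -m crank '[20,-30,0,0,0,0,108, 42,-61,0,0,0,0,108, 42,-61,0,0,0,0,108, 42,-61,0,0,0,0,108, 42,-61,0,0,0,0,108]' >/dev/null
python3 - <<'E'
from h import *
go(.437,-.311,.036,1.4)
o=robot.get_obs();c=robot.camera("wrist");im=c["pixels"];cv2.imwrite("pics/w1.png",im[:,:,::-1])
T=np.eye(4);T[:3,:3]=R.from_quat(o["tool_rot"]).as_matrix();T[:3,3]=o["position"];T=T@c["mount"]
k=blob(green(im));r=cv2.minAreaRect(k);print(r,T.round(3).tolist())
for p in cv2.boxPoints(r):print(p.round(1),ray(c,p,.03,T).round(4))
E
```

```text
t 1.03 pos [ 418.7 -340.4  158.3] F [-0.3 -1.1 -0.1] w 50.5 -> shift [ 18.9 -29.  122.3] turn [ 0.06 -0.02 -0.  ]
((273.0357971191406, 60.90761947631836), (127.5321273803711, 134.94004821777344), 80.21759033203125) [[0.024, -0.956, -0.293, 0.499], [-1.0, -0.023, -0.007, -0.339], [0.0, 0.293, -0.956, 0.296], [0.0, 0.0, 0.0, 1.0]]
[195.7   9.5] [ 0.5467 -0.2581  0.03  ]
[328.7 -13.4] [ 0.5626 -0.3473  0.03  ]
[350.4 112.3] [ 0.4817 -0.3661  0.03  ]
[217.4 135.2] [ 0.4627 -0.2681  0.03  ]
```

View pics/w1.png

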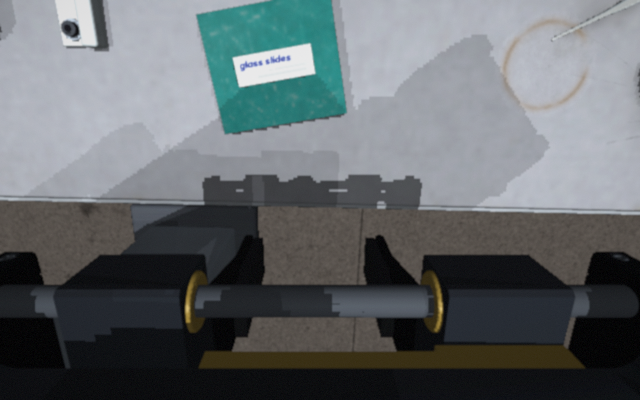

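The wrist view agrees with the top view: the box's near corners are at px (217,135) and (350,112), at about (0.463,-0.268) and (0.482,-0.366). Now I descend in front of its near face.

```bash
python3 -m crank '[10,-15,30,0,0,0,108, 17,-29,60,0,0,0,108, 17,-29,90,0,0,0,108, 17,-29,115,0,0,0,108, 17,-29,122,0,0,0,108]' >/dev/null
python3 -c "
from h import *
go(.437,-.311,.036,1.4)"
```

```text
t 1.5 pos [ 432.8 -310.6   33. ] F [0.6 0.1 0.1] w 50.1 -> shift [ 4.2  0.5 -3. ] turn [-0.22  0.21 -0.18]
```

```bash
python3 -m crank '[6,0,-2,0,0,0,108, 12,0,-3,0,0,0,108, 18,0,-3,0,0,0,108, 24,0,-3,0,0,0,108, 30,0,-3,0,0,0,108]'
python3 -m crank '[5,0,0,0,0,0,108, 10,0,0,0,0,0,108, 15,0,0,0,0,0,108, 20,0,0,0,0,0,108, 25,0,0,0,0,0,108]'
cat >> h.py <<'E'
def look(name=None):
    c=robot.camera("top");im=c["pixels"]
    m=green(im);m[:200]=0;m[290:]=0
    k=blob(m);r=cv2.minAreaRect(k);P=np.array([ray(c,p,.03)[:2] for p in cv2.boxPoints(r)]);print("box",r,P.mean(0).round(4),P.round(4).tolist())
    if name: cv2.imwrite("pics/"+name,cv2.resize(im[190:290,320:450,::-1],None,fx=6,fy=6,interpolation=cv2.INTER_CUBIC))
E
python3 -c "
from h import *
go(.503,-.311,.036,1.4);look('t1.png')"
```

```text
time: 1.92
position: [0.4655, -0.3101, 0.0407]
tool_rot: [1.0, 0.012, 0.0, 0.0]
ft_force: [-2.4, 0.9, 1.7]
grip_width: 0.0506
grip_force: 0.9
time: 2.33
position: [0.4901, -0.3093, 0.0393]
tool_rot: [1.0, 0.012, -0.0, 0.0]
ft_force: [-2.5, -0.7, 1.7]
grip_width: 0.0501
grip_force: 1.3
t 2.33 pos [ 490.1 -309.3   39.3] F [-2.5 -0.7  1.7] w 50.1 -> shift [12.9  2.   3.3] turn [ 0.    0.01 -0.06]
box ((412.5, 244.5), (23.0, 35.0), 90.0) [ 0.5498 -0.3126] [[0.5784, -0.2685], [0.5791, -0.3574], [0.5211, -0.3566], [0.5205, -0.2681]]
```

View pics/t1.png

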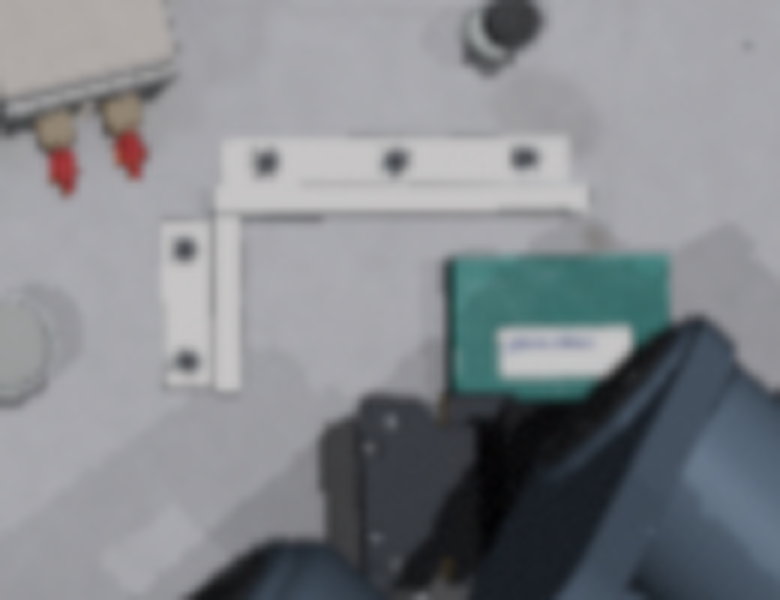

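The box is now square to the bar, with its far edge at crop row 255 and the bar's face at row 213, a gap of about 18 mm. I push on, slowing near contact.

```bash
python3 -m crank '[4,0,2,0,0,0,108, 8,0,2,0,0,0,108, 11,0,2,0,0,0,108, 13,0,2,0,0,0,108, 14,0,2,0,0,0,108]'
python3 -m crank '[0.5,0,0,0,0,0,108, 1,0,0,0,0,0,108, 1.5,0,0,0,0,0,108, 2,0,0,0,0,0,108, 2,0,0,0,0,0,108]'
python3 -c "
from h import *
go(.503,-.311,.036,1.4);look()"
```

```text
time: 2.8
position: [0.5042, -0.3089, 0.0369]
tool_rot: [1.0, 0.012, 0.0, 0.0]
ft_force: [-1.9, 0.0, -0.5]
grip_width: 0.0498
grip_force: 0.6
time: 3.22
position: [0.5058, -0.3088, 0.0372]
tool_rot: [1.0, 0.012, 0.0, -0.0]
ft_force: [-1.1, -0.6, -0.4]
grip_width: 0.0502
grip_force: 0.5
t 3.22 pos [ 505.8 -308.8   37.2] F [-1.1 -0.6 -0.4] w 50.2 -> shift [-2.8  2.1  1.2] turn [-0.   -0.   -0.06]
box ((412.0, 238.0), (22.0, 36.0), 90.0) [ 0.5662 -0.3115] [[0.5936, -0.266], [0.5943, -0.3576], [0.5387, -0.3568], [0.5381, -0.2657]]
```

```bash
for i in 1; do python3 -m crank '[0.5,0,0,0,0,0,108, 1,0,0,0,0,0,108, 1.5,0,0,0,0,0,108, 2,0,0,0,0,0,108, 2,0,0,0,0,0,108]' | sed -n '2p;4p'; python3 -m crank '[0.5,0,0,0,0,0,108, 1,0,0,0,0,0,108, 1,0,0,0,0,0,108, 1,0,0,0,0,0,108, 1,0,0,0,0,0,108]'| sed -n '2p;4p'; done; python3 -c "
from h import *
look()"
```

```text
position: [0.5079, -0.3089, 0.0373]
ft_force: [-1.4, 0.7, 0.6]
position: [0.5089, -0.3089, 0.0373]
ft_force: [-1.3, 0.9, -0.3]
box ((412.0, 237.0), (22.0, 36.0), 90.0) [ 0.5687 -0.3115] [[0.5961, -0.266], [0.5968, -0.3576], [0.5412, -0.3569], [0.5406, -0.2657]]
```

```bash
python3 -m crank '[0.5,0,0,0,0,0,108, 1,0,0,0,0,0,108, 1,0,0,0,0,0,108, 1,0,0,0,0,0,108, 1,0,0,0,0,0,108]' | sed -n '2p;4p'; python3 -m crank '[0.5,0,0,0,0,0,108, 1,0,0,0,0,0,108, 1,0,0,0,0,0,108, 1,0,0,0,0,0,108, 1,0,0,0,0,0,108]'| sed -n '2p;4p'
```

```text
position: [0.5091, -0.3088, 0.0372]
ft_force: [-4.1, -0.6, 1.6]
position: [0.5092, -0.3088, 0.0372]
ft_force: [-7.6, -1.6, 3.7]
```

Contact with the long bar is confirmed by the force rising to 7.6 N. Now I back off, lift, and go round to the box's -y face.

```bash
python3 -m crank '[-12,0,0,0,0,0,108, -25,0,-10,0,0,0,138, -25,10,-40,0,0,-7,138, -20,30,-70,0,0,-14,138, -10,60,-90,0,0,-21,138]' | sed -n '2p;4p'; python3 -c "
from h import *
go(.553,-.392,.12,91.4)"
```

```text
position: [0.5027, -0.3676, 0.1294]
ft_force: [1.1, 0.4, 0.2]
t 5.4 pos [ 502.7 -367.6  129.4] F [1.1 0.4 0.2] w 40.6 -> shift [37.  42.   9.5] turn [ 5.000e-02 -1.000e-01 -6.864e+01]
```

```bash
python3 -m crank '[10,12,0,0,0,-7,138, 20,24,0,0,0,-14,138, 30,36,0,0,0,-21,138, 37,42,0,0,0,-28,138, 37,42,0,0,0,-35,138]' >/dev/null; python3 -m crank '[0,0,0,0,0,-7,138, 0,0,0,0,0,-14,138, 0,0,0,0,0,-21,138, 0,0,0,0,0,-28,138, 0,0,0,0,0,-33.5,138]' | sed -n '2p;4p'; python3 -c "
from h import *
go(.553,-.392,.037,91.4);look()"
```

```text
position: [0.5538, -0.3939, 0.1274]
ft_force: [0.4, 0.3, -0.8]
t 6.23 pos [ 553.8 -393.9  127.4] F [ 0.4  0.3 -0.8] w 39.6 -> shift [ 2.  -1.  90.4] turn [ 0.18  0.06 -0.23]
box ((412.5162658691406, 240.92247009277344), (30.708065032958984, 36.088706970214844), 87.79740142822266) [ 0.5589 -0.3128] [[0.5954, -0.2658], [0.5996, -0.3575], [0.5222, -0.3595], [0.5181, -0.2682]]
```

```bash
python3 -m crank '[0,0,25,0,0,0,138, 0,0,50,0,0,0,138, 0,0,75,0,0,0,138, 0,0,88,0,0,0,138, 0,0,88,0,0,0,138]' | sed -n '2p;4p'; python3 -m crank '[6,0,0,0,0,0,138, 12,0,0,0,0,0,138, 18,0,0,0,0,0,138, 24,0,0,0,0,0,138, 30,0,0,0,0,0,138]' | sed -n '2p;4p';python3 -m crank '[5,0,0,0,0,0,138, 10,0,0,0,0,0,138, 15,0,0,0,0,0,138, 20,0,0,0,0,0,138, 25,0,0,0,0,0,138]' | sed -n '2p;4p'; python3 -c "
from h import *
go(.551,-.2845,.037,91.4);look('t2.png')"
```

```text
position: [0.5512, -0.3921, 0.0357]
ft_force: [0.3, 0.2, -1.0]
position: [0.5525, -0.3645, 0.0409]
ft_force: [-1.2, -3.8, 2.0]
position: [0.552, -0.3386, 0.0395]
ft_force: [-0.1, -2.6, 2.1]
t 7.53 pos [ 552.  -338.6   39.5] F [-0.1 -2.6  2.1] w 39.8 -> shift [54.1 -0.2  2.5] turn [ 0.07  0.03 -0.59]
box ((398.870849609375, 241.4011993408203), (30.265403747558594, 33.92889404296875), 87.61405944824219) [ 0.5574 -0.2781] [[0.5934, -0.2338], [0.5976, -0.3199], [0.5214, -0.3223], [0.5173, -0.2366]]
```

View pics/t2.png

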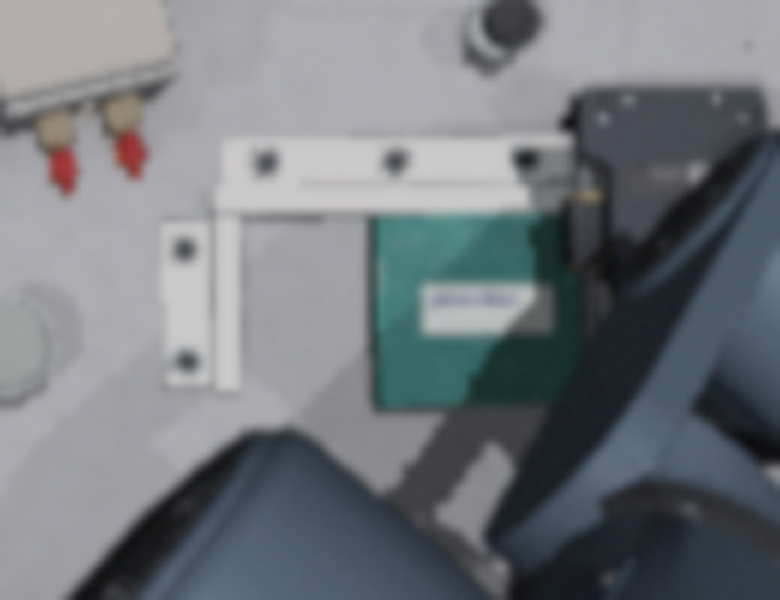

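The box slides along the bar squarely: its left edge is at crop column 375 and the short bar at 240, a gap of about 53 mm.

```bash
python3 -m crank '[5,0,0,0,0,0,138, 10,0,1,0,0,0,138, 15,0,2,0,0,0,138, 20,0,2,0,0,0,138, 25,0,2,0,0,0,138]' | sed -n '2p;4p'; python3 -m crank '[5,0,0,0,0,0,138, 10,0,0,0,0,0,138, 14,0,0,0,0,0,138, 17,0,0,0,0,0,138, 19,0,0,0,0,0,138]' | sed -n '2p;4p'; python3 -c "
from h import *
go(.551,-.2845,.037,91.4);look()"
```

```text
position: [0.551, -0.3129, 0.0369]
ft_force: [0.8, -1.9, 0.8]
position: [0.5505, -0.2938, 0.0369]
ft_force: [-0.8, -1.1, 0.7]
t 8.42 pos [ 550.5 -293.8   36.9] F [-0.8 -1.1  0.7] w 39.6 -> shift [ 9.3  0.6 -0.1] turn [-0.06 -0.06 -0.53]
box ((381.0, 242.0), (30.0, 32.0), 90.0) [ 0.5556 -0.2329] [[0.593, -0.1924], [0.5937, -0.2736], [0.5181, -0.2731], [0.5175, -0.1923]]
```

```bash
python3 -m crank '[1.5,0,0,0,0,0,138, 3,0,0,0,0,0,138, 4.5,0,0,0,0,0,138, 6,0,0,0,0,0,138, 6,0,0,0,0,0,138]' | sed -n '2p;4p'; python3 -m crank '[0.5,0,0,0,0,0,138, 1,0,0,0,0,0,138, 1.5,0,0,0,0,0,138, 2,0,0,0,0,0,138, 2,0,0,0,0,0,138]' | sed -n '2p;4p'; python3 -m crank '[0.3,0,0,0,0,0,138, 0.6,0,0,0,0,0,138, 1,0,0,0,0,0,138, 1,0,0,0,0,0,138, 1,0,0,0,0,0,138]' | sed -n '2p;4p'
```

```text
position: [0.5507, -0.2884, 0.0372]
ft_force: [0.7, -0.4, -0.5]
position: [0.5508, -0.2867, 0.0372]
ft_force: [0.4, -1.6, -1.2]
position: [0.5508, -0.2857, 0.0373]
ft_force: [0.6, -0.4, -0.8]
```

```bash
python3 -m crank '[0.3,0,0,0,0,0,138, 0.6,0,0,0,0,0,138, 1,0,0,0,0,0,138, 1,0,0,0,0,0,138, 1,0,0,0,0,0,138]' | sed -n '2p;4p'; python3 -m crank '[0.3,0,0,0,0,0,138, 0.6,0,0,0,0,0,138, 1,0,0,0,0,0,138, 1,0,0,0,0,0,138, 1,0,0,0,0,0,138]' | sed -n '2p;4p';python3 -c "
from h import *
look()"
```

```text
position: [0.5508, -0.2847, 0.0372]
ft_force: [0.1, -1.4, -1.0]
position: [0.5507, -0.2837, 0.0372]
ft_force: [-0.1, -1.1, -0.4]
box ((377.0, 242.0), (30.0, 32.0), 90.0) [ 0.5555 -0.2227] [[0.593, -0.1823], [0.5936, -0.2635], [0.518, -0.263], [0.5175, -0.1822]]
```

```bash
python3 -m crank '[0.3,0,0,0,0,0,138, 0.6,0,0,0,0,0,138, 1,0,0,0,0,0,138, 1,0,0,0,0,0,138, 1,0,0,0,0,0,138]' | sed -n '2p;4p'; python3 -m crank '[0.3,0,0,0,0,0,138, 0.6,0,0,0,0,0,138, 1,0,0,0,0,0,138, 1,0,0,0,0,0,138, 1,0,0,0,0,0,138]' | sed -n '2p;4p'
```

```text
position: [0.5507, -0.2827, 0.0372]
ft_force: [-0.1, -1.4, 0.2]
position: [0.5509, -0.2824, 0.0374]
ft_force: [0.3, -4.9, -0.9]
```

Contact with the short bar is confirmed by the force rising to 4.9 N. One more slight press, then back off, lift and look.

```bash
python3 -m crank '[0.3,0,0,0,0,0,138, 0.6,0,0,0,0,0,138, 0.8,0,0,0,0,0,138, 0.8,0,0,0,0,0,138, 0.8,0,0,0,0,0,138]' | sed -n '2p;4p'; python3 -m crank '[-12,0,0,0,0,0,138, -25,0,-5,0,0,0,138, -45,0,-40,0,0,0,138, -70,0,-75,0,0,0,138, -100,0,-100,0,0,0,138]' | sed -n '2p;4p'; python3 -m crank '[-30,0,-20,0,0,0,138, -60,0,-40,0,0,0,138, -80,0,-40,0,0,0,138, -100,0,-40,0,0,0,138, -100,0,-40,0,0,0,138]' | sed -n '2p;4p';python3 -c "
from h import *
look('t3.png')"
```

```text
position: [0.5511, -0.2823, 0.0376]
ft_force: [-1.1, -6.2, -0.4]
position: [0.5522, -0.3807, 0.1394]
ft_force: [0.9, -0.5, -0.0]
position: [0.5529, -0.4861, 0.1783]
ft_force: [0.5, -0.2, -0.0]
box ((378.5, 242.0), (30.0, 35.0), 90.0) [ 0.5555 -0.2265] [[0.593, -0.1823], [0.5936, -0.2711], [0.5181, -0.2706], [0.5175, -0.1822]]
```

View pics/t3.png

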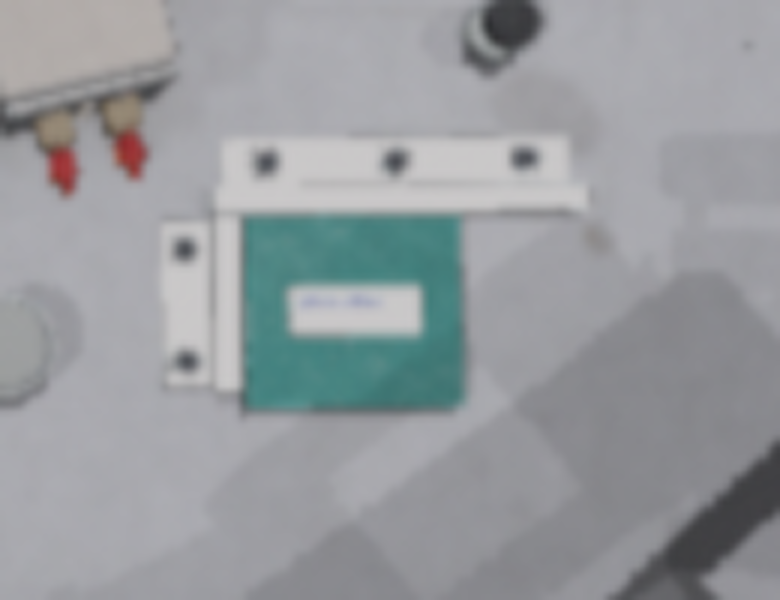

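The picture shows the box flush on both bars (left edge column 244 against bar column 240, top edge row 214 against bar row 213), square, with the arm clear. I hand in.

```bash
python3 -c "
from rig import robot
print(robot.hand_in())"
```

```text
the job is handed in; nothing more can be done
None
```

The slide box looks docked squarely against both bars in the last top view, pressed home at no more than about 8 N, with the arm clear; I handed the job in, but no verdict was returned.

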